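Find the rattling collector's tin and hold it out to the customer

TASK

A customer at the stall wants the sealed tin with the loose weight in it: pick up the tins on the display board one at a time and shake them end to end to find the one that rattles, setting any silent tin gently back flat on the board. Hold the rattling tin out, level and still, a hand's breadth above the middle of the brass dish, and finish while still holding it there. Do not disturb the other goods on the counter.

Things in the scene. Friction and masses are not known exactly. Their poses are not given: they have to be found in the camera images.
- tin_a: one of three outwardly identical sealed tins: blue body, brass lid with red panel and yellow dot, two paper bands near the ends. 150 mm long (own x), 56 mm wide (own y), 60 mm high; the lid is the top 20 mm, the body below is 52 mm wide. Origin: centre of the underside, z up. 0.45 to 0.6 kg. Lies flat on the board; grip it across the width at mid length
- tin_b: a tin like tin_a outwardly. In one of the three, unmarked and a different one each time, a 0.23 kg brass weight lies loose on the inner floor (collider tin_X_c0; only it touches that): it slides along the tin's length, 50 mm either side of the middle, when the tin tips lengthwise over about 6 degrees or is jerked, and knocks at the ends; made level slowly, it stays at its end
- tin_c: a tin like tin_a outwardly. Two of the tins are packed tight: their equal weight is fixed at the middle, clear of the inner floor. In the rattling one the load shifts lengthwise: a moment about the width axis of up to 0.11 N m, changing sign (0.22 N m in all) when tipped the other way and levelled
- board: the dark wooden display board that the tins stand on, fixed, 170 mm (own x) by 480 mm (own y), 20 mm thick; origin: centre of its underside on the counter, so its top is 20 mm above; the tins stand side by side along its y, about 150 mm apart, their length roughly along its x
- dish: the round brass money dish of the customer, fixed, 130 mm across, 16 mm high, beyond the board on the far side of the counter; origin: centre of its underside on the counter
- ashtray: bystander: green ceramic tray, 110 x 200 x 35 mm high; origin: centre of underside
- glasses: bystander: black reading glasses, arms open, 130 mm wide (own y), 135 mm deep, 42 mm high; origin under the middle of the front
- cat: bystander: white cat figurine with red collar, 52 mm across, 88 mm high; origin: centre of underside
- jar: bystander: white jar with blue cap, 54 mm across, 75 mm high; origin: centre of underside
- comics: bystander: stack of five colourful comic books, 176 x 119 x 55 mm high; origin: centre of underside
- bowl: bystander: footed silvery bowl, 120 mm across the rim, 85 mm high; origin: centre of underside
- toy: bystander: yellow and red toy robot with blue legs, about 24 x 52 mm, 85 mm high; origin: centre of underside
- frame: bystander: small framed print lying flat, 150 x 200 x 11 mm; origin: centre of underside
There are look-alikes about, which are no part of the job. Leave any turquoise look-alike of the tin_a alone.

How it is judged:
On the way:
1. one of the tins is held clear of the board and shaken or swung (((z of tin_a in the frame of board above 0.04 m and contact force between the fingers and tin_a above 1 N and (linear speed of tin_a above 0.1 m/s or angular speed of tin_a above 0.5 rad/s)) or (z of tin_b in the frame of board above 0.04 m and contact force between the fingers and tin_b above 1 N and (linear speed of tin_b above 0.1 m/s or angular speed of tin_b above 0.5 rad/s)) or (z of tin_c in the frame of board above 0.04 m and contact force between the fingers and tin_c above 1 N and (linear speed of tin_c above 0.1 m/s or angular speed of tin_c above 0.5 rad/s)))), for 0.05 s.
At the end, for the whole second after the job is handed in: The rattling tin is gripped and still, within 45 mm of over the dish centre, underside 70 to 300 mm above the counter, level within 11 degrees; both silent tins lie flat, lid up, at rest and let go on the board (within 80 mm of its middle in depth, 240 mm along it) (((contact force between tin_a_c0 and anything else above 0.3 N and horizontal distance between tin_a and dish below 0.045 m and height (world z) of tin_a between 0.07 and 0.3 m and angle between tin_a's own z axis and vertical below 0.2 rad and contact force between the fingers and tin_a above 2 N and contact force between tin_a and dish below 0.1 N and linear speed of each of tin_a, tin_b, tin_c below 0.03 m/s and angular speed of tin_a below 0.2 rad/s and z of tin_b in the frame of board between 0.015 and 0.026 m and x of tin_b in the frame of board between -0.08 and 0.08 m and y of tin_b in the frame of board between -0.24 and 0.24 m and angle between each of tin_b, tin_c's own z axis and vertical below 0.1 rad and contact force between each of the arm, the fingers and tin_b below 0.1 N and z of tin_c in the frame of board between 0.015 and 0.026 m and x of tin_c in the frame of board between -0.08 and 0.08 m and y of tin_c in the frame of board between -0.24 and 0.24 m and contact force between each of the arm, the fingers and tin_c below 0.1 N) or (contact force between tin_b_c0 and anything else above 0.3 N and horizontal distance between tin_b and dish below 0.045 m and height (world z) of tin_b between 0.07 and 0.3 m and angle between tin_b's own z axis and vertical below 0.2 rad and contact force between the fingers and tin_b above 2 N and contact force between tin_b and dish below 0.1 N and linear speed of each of tin_b, tin_a, tin_c below 0.03 m/s and angular speed of tin_b below 0.2 rad/s and z of tin_a in the frame of board between 0.015 and 0.026 m and x of tin_a in the frame of board between -0.08 and 0.08 m and y of tin_a in the frame of board between -0.24 and 0.24 m and angle between each of tin_a, tin_c's own z axis and vertical below 0.1 rad and contact force between each of the arm, the fingers and tin_a below 0.1 N and z of tin_c in the frame of board between 0.015 and 0.026 m and x of tin_c in the frame of board between -0.08 and 0.08 m and y of tin_c in the frame of board between -0.24 and 0.24 m and contact force between each of the arm, the fingers and tin_c below 0.1 N) or (contact force between tin_c_c0 and anything else above 0.3 N and horizontal distance between tin_c and dish below 0.045 m and height (world z) of tin_c between 0.07 and 0.3 m and angle between tin_c's own z axis and vertical below 0.2 rad and contact force between the fingers and tin_c above 2 N and contact force between tin_c and dish below 0.1 N and linear speed of each of tin_c, tin_a, tin_b below 0.03 m/s and angular speed of tin_c below 0.2 rad/s and z of tin_a in the frame of board between 0.015 and 0.026 m and x of tin_a in the frame of board between -0.08 and 0.08 m and y of tin_a in the frame of board between -0.24 and 0.24 m and angle between each of tin_a, tin_b's own z axis and vertical below 0.1 rad and contact force between each of the arm, the fingers and tin_a below 0.1 N and z of tin_b in the frame of board between 0.015 and 0.026 m and x of tin_b in the frame of board between -0.08 and 0.08 m and y of tin_b in the frame of board between -0.24 and 0.24 m and contact force between each of the arm, the fingers and tin_b below 0.1 N))); the arm keeps its last pose, push and grip.
It fails at once if a tin is dropped or slammed onto the board (over 80 N) (contact force between any of tin_a, tin_b, tin_c and board above 80 N).
It fails at once if a bystander is moved by more than 30 mm (distance of any of ashtray, glasses, cat, jar, comics, bowl, toy, frame from where it was at the start of the episode above 0.03 m).
It also fails if it takes over 72 s, if anything falls off the work surface, if the arm or the gripper's body presses on something with over 40 N, if the wrist force passes 120 N, or if a joint passes its speed limit or range.

ROBOT

A 7-joint arm with a two-finger parallel gripper is mounted at the origin on the work surface. World frame = base frame: x ahead of the robot, y to its left, z up, the work surface at z = 0. Lengths are in m, angles in rad, forces in N, time in s.
With the tool pointing down it reaches from about 0.4 to 0.925 m from the base axis. Payload 4.1 kg.
Tool frame: the origin (TCP) lies midway between the tips of the shut fingers; the grasp point (between the pads) lies 19 mm behind it (manip.hold_point_z is the distance from the TCP to the grasp point, in m); z points along the fingers, y is the direction in which the jaws open and shut (so a half turn about z gives the same grasp; the last joint's range is limited). The gripper opens to 85 mm and grips with 20 to 120 N. Pads are 22 mm wide; open, the fingers measure 114 mm over their backs; the gripper's body (76 mm by 85 mm) begins 54 mm behind the grasp point. The pads swing forward as they close: fully open they stand 13 mm farther back than shut.
Start: joints at [-1.298, 0.398, 0.045, 1.537, -0.019, 1.207, -0.051], TCP at [0.236, 0.606, 0.231] pointing down, gripper open.
Joint ranges: [-2.82, 2.82], [-0.49, 2.23], [-1.37, 1.46], [0, 2.46], [-1.36, 4.5], [0.23, 2], [-2.94, 2.94]. Speed limits (rad/s): [2.57, 2.57, 3.14, 3.14, 3.14, 3.14, 3.14].

INTERFACE

Orientations are given as a 3x3 rotation matrix whose columns are the frame's x, y, z axes.
In Python, from plant import manip, get_image, order gives the robot as it stands.
- The arm moves only by the shell command python3 -m jog 'ROWS' [FORCE]. ROWS is JSON, a list of rows, each an object of numbers: "tx", "ty", "tz": the shift along the tool's x, y, z scaled (see below); "twist": the turn about the tool's z scaled (see below); "jaw": the opening in per cent of the stroke, from 0 (shut) to 100 (fully open). A call has 1 to 10 rows; each row shifts and turns the commanded pose from where the row before left it, along the tool's axes as they then stand; what a row does not reach is not made up. The controller multiplies each number of a shift by 0.02 m and each number of a turn by 0.08 rad. A row lasts 1/12 s, in which the tool goes at most 41.7 mm and 7.16 degrees, less where a joint would pass 70% of its speed; a pose out of reach is approached as far as the arm can. A call with a number of a shift or a turn outside -1 to 1 is refused whole. A call with a gripper value outside its range is refused whole. The fingers move at their own pace and stop on an object; FORCE is the grip in N (left out, the last holds). Time passes only in rows, so rows that do not move let the fingers close. It gives the time, the measured TCP pose, the force and the opening at its end, in the units of the state.
- manip.get_obs(): the state, without advancing time (a new reading comes with each control period).
- get_image(name): name is "scene" or "top"; returns a dict with "pixels" (400x640x3 uint8, blue, green, red), "camera_matrix" (3x3 intrinsics, pixels), "eye" and "orientation" of the camera in the world. Camera axes: x right, y down, z forward; pixel columns grow to the right and rows downward; lengths in m; the calibration is good to about 2 mm. A picture is of the moment at which its call begins. There is no depth.
- order.sign_off(): hands the job in, once; it reports no verdict.
The state is a dict: "clock": time; "qpos": joint angles; "joint_vel": joint speeds; "joint_efforts": joint torques, N m; "position": TCP position; "eef_rot": TCP orientation; "force": force on the tool from outside, world axes, zero at the start; "torque": the same for the moment, N m; "opening": finger opening in m.
Only numpy, scipy, OpenCV 4.12 (cv2) and the standard library are available. Lean on these libraries where they do the work, as an engineer would, in place of code of your own. Each camera call takes 0.05 s, during which the arm holds its last target.

## Working session

There is one attempt and no reset: what is moved stays moved. The work goes in short steps, Python scripts to look and compute and a shell command to move; the robot and the scene stay as the last step left them, time stands still between calls to the robot, and variables do not carry over. Pictures are saved under pics/ and viewed, and the job is handed in when it is done.

```bash
ls; mkdir -p pics
python3 - <<'E'
from plant import manip,get_image,order
import cv2
print(manip.get_obs()); print(manip.hold_point_z)
for n in("scene","top"):
    d=get_image(n); cv2.imwrite(f"pics/{n}0.png",d["pixels"]); print(n,d["camera_matrix"],d["eye"],d["orientation"])
E
```

```text
pics
{'clock': 0.0, 'qpos': array([-1.29800802,  0.39918308,  0.04501581,  1.53787415, -0.01872889,
        1.206926  , -0.05069893]), 'joint_vel': array([ 0.00011754,  0.00141931, -0.00039119,  0.00129291, -0.00042609,
       -0.00028339, -0.00170799]), 'joint_efforts': array([ 3.38253121e-04, -4.75121784e+01,  1.36501305e+00, -2.54214764e+01,
        1.16756558e-02,  9.56013246e-03, -4.66360817e-06]), 'position': array([0.23586188, 0.60500891, 0.23027147]), 'eef_rot': array([[-9.31722648e-01,  3.63170101e-01, -6.19584082e-04],
       [ 3.63170616e-01,  9.31720779e-01, -1.86911178e-03],
       [-1.01526152e-04, -1.96650851e-03, -9.99998061e-01]]), 'force': array([-0.72622855, -0.02609728, -0.04988447]), 'torque': array([-0.01974517, -0.04182321, -0.03819308]), 'opening': 0.08546613293446156}
0.0187
scene [[466.06344628   0.         321.71581719]
 [  0.         466.06344628 200.66062298]
 [  0.           0.           1.        ]] [ 1.64542934 -0.10279375  0.92334843] [[ 0.11021303  0.59470108 -0.79635652]
 [ 0.99389523 -0.07000378  0.08527447]
 [-0.00503515 -0.80089331 -0.5987859 ]]
top [[393.57856126   0.         318.10053078]
 [  0.         393.57856126 203.75141734]
 [  0.           0.           1.        ]] [0.15187397 0.01733135 1.45734649] [[ 0.02682122 -0.97456071  0.22251302]
 [-0.99963887 -0.02577907  0.00758726]
 [-0.00165806 -0.22263617 -0.97490019]]
```

View pics/scene0.png

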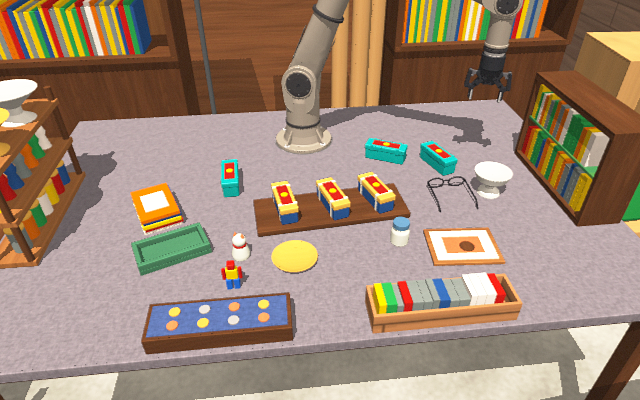

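View pics/top0.png

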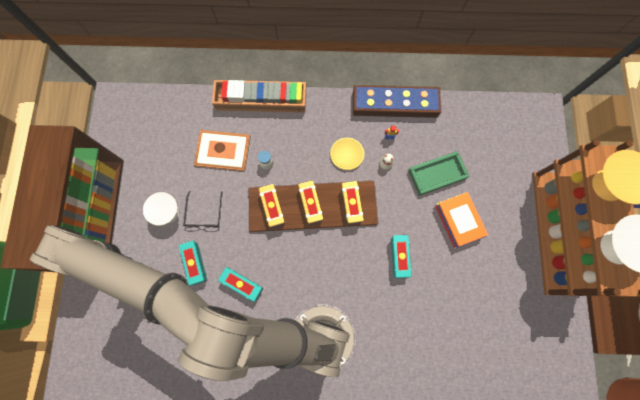

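The top picture shows blue tins on the board at about (271,206), (311,202) and (352,202), with the dish at (347,154). The turquoise look-alikes at (192,263), (240,284) and (401,257) are off the board. I'll enlarge the crop.

Run:
```python
import cv2
im=cv2.imread("pics/top0.png")
cv2.imwrite("pics/top0c.png",cv2.resize(im[130:240,240:400],None,fx=5,fy=5,interpolation=cv2.INTER_CUBIC))
```

```text
(no output)
```

View pics/top0c.png

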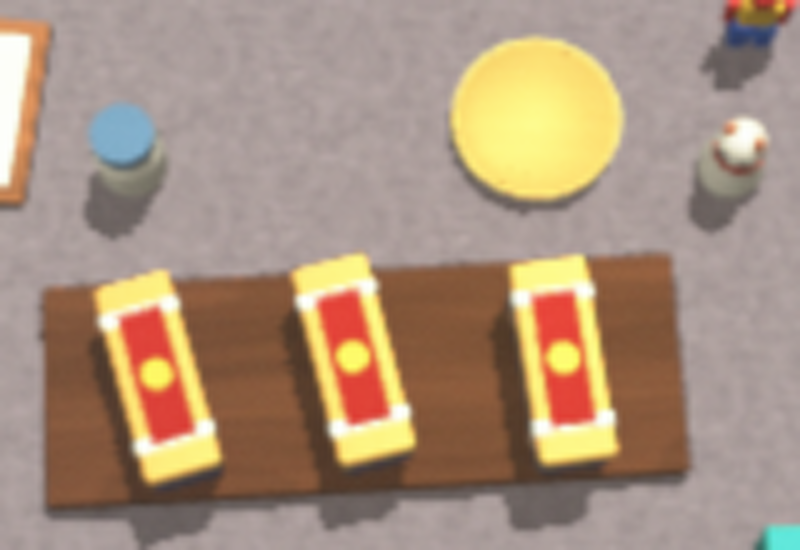

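```bash
cat > h.py <<'E'
import numpy as np, cv2
from plant import manip,get_image,order
def ray(d,u,v,z):
    K=d["camera_matrix"];R=np.array(d["orientation"]);e=np.array(d["eye"])
    r=R@np.linalg.inv(K)@np.array([u,v,1.]);return e+r*(z-e[2])/r[2]
def obs():
    o=manip.get_obs();np.set_printoptions(precision=4,suppress=True)
    print(o["clock"],o["position"],"F",o["force"],"T",o["torque"],"op",o["opening"]);print(o["eef_rot"]);print("q",o["qpos"]);return o
E
python3 - <<'E'
from h import *
d=get_image("top")
P=lambda c,z:ray(d,(c[0]+.5)/5-.5+240,(c[1]+.5)/5-.5+130,z)
for cs,dot in [([(93,290),(170,270),(220,465),(150,485)],(156,374)),([(293,270),(368,254),(415,450),(342,467)],(352,357)),([(510,263),(585,256),(618,458),(543,467)],(564,358))]:
    p=np.array([P(c,.08)[:2] for c in cs]); a=(p[0]+p[1]-p[2]-p[3])/2
    print("tin",p.mean(0),P(dot,.08)[:2],"ang",np.arctan2(a[1],a[0]),np.linalg.norm(a))
print("dish",P((537,119),.016))
print("board",*[P(c,.02)[:2] for c in [(43,290),(670,255),(690,470),(47,507)]])
print("toy",P((752,15),.08),"cat",P((740,140),.088),"jar",P((122,133),.075))
obs()
E
```

```text
tin [0.45765173 0.19616985] [0.45936622 0.1976905 ] ang 0.312935816201893 0.14951766010969772
tin [0.4740945  0.05576503] [0.4756157  0.05743827] ang 0.26438969920647803 0.14928848489407273
tin [ 0.47757309 -0.09482282] [ 0.47890575 -0.09494126] ang 0.1648313948630717 0.15127518378677993
dish [ 0.68355897 -0.07786464  0.016     ]
board [0.53558977 0.29451283] [ 0.57562287 -0.17967275] [ 0.41040902 -0.1937198 ] [0.37013126 0.28056143]
toy [ 0.746437   -0.23364919  0.08      ] cat [ 0.64463102 -0.22204377  0.088     ] jar [0.64276903 0.23335299 0.075     ]
0.15 [0.236  0.6052 0.2305] F [-0.5125 -1.1448 -0.8971] T [0.0041 0.0035 0.042 ] op 0.08529374689607185
[[-0.9317  0.3632 -0.0004]
 [ 0.3632  0.9317 -0.0014]
 [-0.0001 -0.0015 -1.    ]]
q [-1.298   0.399   0.0451  1.5376 -0.0187  1.2069 -0.0507]
```

```bash
cat >> h.py <<'E'
def go(x,y,z,yaw=None):
    "needed tool-axes shift in units of 20mm and twist units"
    o=obs();R=o["eef_rot"]
    u=R.T@(np.array([x,y,z])-o["position"])/.02
    print("units",u,"yaw",np.arctan2(R[1,0],R[0,0]))
    if yaw is not None:
        c=np.arctan2(R[1,0],R[0,0]);dy=(yaw-c+np.pi)%(2*np.pi)-np.pi;print("twist units",-dy/.08)
    return o
E
python3 -m jog '[{"twist":-0.95,"jaw":100},{"twist":-0.95},{"twist":-0.95},{"twist":-0.95},{"twist":-0.95},{"twist":-0.95},{"twist":-0.95},{"twist":-0.95},{"twist":-0.95}]' 60
python3 -c "
from h import *
go(.4585,.197,.2,.31+np.pi)"
```

```text
0.15 [0.236  0.6052 0.2305] F [-0.5125 -1.1448 -0.8971] T [0.0041 0.0035 0.042 ] op 0.08529374689607185
[[-0.9317  0.3632 -0.0004]
 [ 0.3632  0.9317 -0.0014]
 [-0.0001 -0.0015 -1.    ]]
q [-1.298   0.399   0.0451  1.5376 -0.0187  1.2069 -0.0507]
units [-17.7791 -14.9699   1.5496] yaw 2.7698528227984704
twist units -8.521747884891534invalid input at $[0]: expected keys tx, ty, tz, twist, jaw
```

```bash
python3 -m jog '[{"tx":0,"ty":0,"tz":0,"twist":-0.95,"jaw":100},{"tx":0,"ty":0,"tz":0,"twist":-0.95,"jaw":100},{"tx":0,"ty":0,"tz":0,"twist":-0.95,"jaw":100},{"tx":0,"ty":0,"tz":0,"twist":-0.95,"jaw":100},{"tx":0,"ty":0,"tz":0,"twist":-0.95,"jaw":100},{"tx":0,"ty":0,"tz":0,"twist":-0.95,"jaw":100},{"tx":0,"ty":0,"tz":0,"twist":-0.95,"jaw":100},{"tx":0,"ty":0,"tz":0,"twist":-0.95,"jaw":100},{"tx":0,"ty":0,"tz":0,"twist":-0.95,"jaw":100}]' 60
python3 -c "
from h import *
go(.4585,.197,.2,.31+np.pi)"
```

```text
clock: 0.9
position: [0.2361, 0.6053, 0.2309]
eef_rot: [[-0.95, -0.311, -0.0], [-0.311, 0.95, -0.001], [0.0, -0.001, -1.0]]
force: [0.5, 0.3, 0.2]
opening: 0.0854
0.9 [0.2361 0.6053 0.2309] F [0.5409 0.2633 0.1588] T [-0.0261 -0.0369 -0.0073] op 0.08542354567133756
[[-0.9505 -0.3108 -0.0002]
 [-0.3108  0.9505 -0.0008]
 [ 0.0005 -0.0007 -1.    ]]
q [-1.2055  0.3991 -0.0807  1.5343  0.0335  1.2104  0.5951]
units [ -4.2266 -22.8612   1.5566] yaw -2.825560540489821
twist units 0.07540141374964282
```

```bash
python3 -m jog '[{"tx":-0.18,"ty":-0.5,"tz":0,"twist":0,"jaw":100},{"tx":-0.18,"ty":-1,"tz":0,"twist":0,"jaw":100},{"tx":-0.18,"ty":-1,"tz":0,"twist":0,"jaw":100},{"tx":-0.18,"ty":-1,"tz":0,"twist":0,"jaw":100},{"tx":-0.18,"ty":-1,"tz":0,"twist":0,"jaw":100},{"tx":-0.18,"ty":-1,"tz":0,"twist":0,"jaw":100},{"tx":-0.18,"ty":-1,"tz":0,"twist":0,"jaw":100},{"tx":-0.18,"ty":-1,"tz":0,"twist":0,"jaw":100},{"tx":-0.18,"ty":-1,"tz":0,"twist":0,"jaw":100},{"tx":-0.18,"ty":-1,"tz":0,"twist":0,"jaw":100}]'
python3 -m jog '[{"tx":-0.18,"ty":-1,"tz":0,"twist":0,"jaw":100},{"tx":-0.18,"ty":-1,"tz":0,"twist":0,"jaw":100},{"tx":-0.18,"ty":-1,"tz":0,"twist":0,"jaw":100},{"tx":-0.18,"ty":-1,"tz":0,"twist":0,"jaw":100},{"tx":-0.18,"ty":-1,"tz":0,"twist":0,"jaw":100},{"tx":-0.18,"ty":-1,"tz":0,"twist":0,"jaw":100},{"tx":-0.18,"ty":-1,"tz":0,"twist":0,"jaw":100},{"tx":-0.18,"ty":-1,"tz":0,"twist":0,"jaw":100},{"tx":-0.18,"ty":-1,"tz":0,"twist":0,"jaw":100},{"tx":-0.18,"ty":-1,"tz":0,"twist":0,"jaw":100}]'
python3 -m jog '[{"tx":-0.18,"ty":-1,"tz":0,"twist":0,"jaw":100},{"tx":-0.18,"ty":-1,"tz":0,"twist":0,"jaw":100},{"tx":-0.18,"ty":-0.7,"tz":0,"twist":0,"jaw":100},{"tx":0,"ty":0,"tz":0.8,"twist":0,"jaw":100},{"tx":0,"ty":0,"tz":0,"twist":0,"jaw":100}]'
python3 - <<'E'
from h import *
go(.4585,.197,.2,.31+np.pi)
d=get_image("top");cv2.imwrite("pics/t1.png",cv2.resize(d["pixels"][110:270,200:420],None,fx=3.6,fy=3.6))
d=get_image("scene");cv2.imwrite("pics/s1.png",cv2.resize(d["pixels"][130:290,200:440],None,fx=3.3,fy=3.3))
E
```

```text
clock: 1.73
position: [0.3295, 0.4339, 0.2312]
eef_rot: [[-0.953, -0.304, -0.0], [-0.304, 0.953, -0.001], [0.0, -0.0, -1.0]]
force: [0.7, -0.3, 0.4]
opening: 0.0852
clock: 2.57
position: [0.4247, 0.2546, 0.2312]
eef_rot: [[-0.953, -0.304, -0.0], [-0.304, 0.953, -0.0], [0.0, -0.0, -1.0]]
force: [-0.1, 0.1, -0.0]
opening: 0.0853
clock: 2.98
position: [0.4503, 0.2058, 0.2133]
eef_rot: [[-0.953, -0.302, -0.004], [-0.302, 0.953, -0.002], [0.004, -0.001, -1.0]]
force: [-0.2, 0.0, -1.1]
opening: 0.0854
2.9833 [0.4503 0.2058 0.2133] F [-0.1633  0.027  -1.076 ] T [0.0513 0.0506 0.015 ] op 0.08536700409195368
[[-0.9532 -0.3024 -0.0036]
 [-0.3024  0.9532 -0.0023]
 [ 0.0041 -0.0011 -1.    ]]
q [-0.6769  0.1403  0.1784  1.9213 -0.0278  1.0866  1.3908]
units [-0.2618 -0.5445  0.6631] yaw -2.834385716121971
twist units -0.034913281652215744
```

View pics/t1.png

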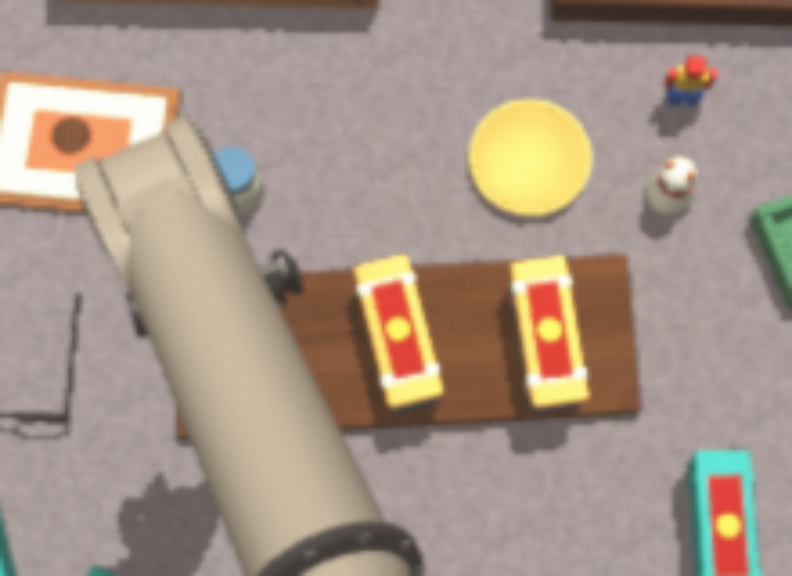

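View pics/s1.png

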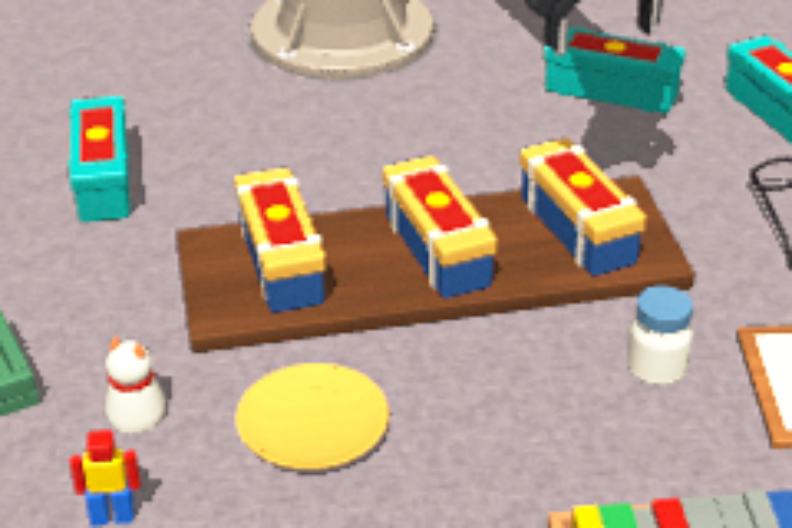

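Run:
```python
from h import *
d=get_image("scene")
for c in [(581,180),(437,200),(278,212)]: print(ray(d,(c[0]+.5)/3.3-.5+200,(c[1]+.5)/3.3-.5+130,.08))
p=ray(d,(313+.5)/3.3-.5+200,(415+.5)/3.3-.5+130,.016);print(p)
go(.4585,.197,.1,.31+np.pi)
```

```text
[0.45722986 0.19683652 0.08      ]
[0.47381103 0.05531738 0.08      ]
[ 0.47554177 -0.09469519  0.08      ]
[ 0.68520463 -0.07788521  0.016     ]
3.1333 [0.451  0.2086 0.2154] F [ 0.5005 -0.0767  0.2173] T [0.0035 0.0414 0.0303] op 0.08536105248797056
[[-0.9518 -0.3069 -0.0004]
 [-0.3069  0.9518  0.0001]
 [ 0.0004  0.0002 -1.    ]]
q [-0.6787  0.139   0.1761  1.9175 -0.0278  1.0876  1.3913]
units [-0.1831 -0.6692  5.7718] yaw -2.829692200063417
twist units 0.023755669079705832
```

```bash
python3 -m jog '[{"tx":-0.16,"ty":-0.67,"tz":0.5,"twist":0,"jaw":100},{"tx":0,"ty":0,"tz":1,"twist":0,"jaw":100},{"tx":0,"ty":0,"tz":1,"twist":0,"jaw":100},{"tx":0,"ty":0,"tz":1,"twist":0,"jaw":100},{"tx":0,"ty":0,"tz":1,"twist":0,"jaw":100},{"tx":0,"ty":0,"tz":0.5,"twist":0,"jaw":100},{"tx":0,"ty":0,"tz":0,"twist":0,"jaw":100}]' 60
python3 -c "
from h import *
go(.458,.197,.048,.31+np.pi)"
```

```text
clock: 3.72
position: [0.4569, 0.1966, 0.1137]
eef_rot: [[-0.951, -0.308, -0.004], [-0.308, 0.951, -0.002], [0.004, -0.001, -1.0]]
force: [-0.7, -0.4, -0.7]
opening: 0.0853
3.7167 [0.4569 0.1966 0.1137] F [-0.6708 -0.4084 -0.6502] T [-0.0125 -0.0065  0.0177] op 0.08529019223611438
[[-0.9514 -0.308  -0.0035]
 [-0.308   0.9514 -0.0018]
 [ 0.0039 -0.0006 -1.    ]]
q [-0.6465  0.2638  0.1786  2.0225 -0.061   0.8642  1.4497]
units [-0.0713  0.0016  3.2851] yaw -2.8284982730255406
twist units 0.03867975705316162
```

```bash
python3 -m jog '[{"tx":-0.06,"ty":0,"tz":0.6,"twist":0,"jaw":100},{"tx":0,"ty":0,"tz":0.6,"twist":0,"jaw":100},{"tx":0,"ty":0,"tz":0.6,"twist":0,"jaw":100},{"tx":0,"ty":0,"tz":0.6,"twist":0,"jaw":100},{"tx":0,"ty":0,"tz":0.5,"twist":0,"jaw":100},{"tx":0,"ty":0,"tz":0.4,"twist":0,"jaw":100},{"tx":0,"ty":0,"tz":0,"twist":0,"jaw":100}]' 60
python3 -c "
from h import *
go(.458,.197,.048,.31+np.pi)"
```

```text
clock: 4.3
position: [0.4591, 0.1971, 0.0486]
eef_rot: [[-0.952, -0.307, -0.001], [-0.307, 0.952, -0.001], [0.002, -0.0, -1.0]]
force: [0.0, 0.1, 0.1]
opening: 0.0854
4.3 [0.4591 0.1971 0.0486] F [0.0455 0.1219 0.0995] T [-0.0098  0.0313 -0.0725] op 0.08544451263961295
[[-0.9515 -0.3075 -0.0014]
 [-0.3075  0.9515 -0.0007]
 [ 0.0015 -0.0002 -1.    ]]
q [-0.6293  0.3661  0.1643  2.0666 -0.0893  0.7169  1.4752]
units [0.0536 0.0119 0.0283] yaw -2.829029458541578
twist units 0.032039938102679244
```

Close and lift.

```bash
python3 -m jog '[{"tx":0,"ty":0,"tz":0,"twist":0,"jaw":0},{"tx":0,"ty":0,"tz":0,"twist":0,"jaw":0},{"tx":0,"ty":0,"tz":0,"twist":0,"jaw":0},{"tx":0,"ty":0,"tz":0,"twist":0,"jaw":0},{"tx":0,"ty":0,"tz":0,"twist":0,"jaw":0},{"tx":0,"ty":0,"tz":0,"twist":0,"jaw":0},{"tx":0,"ty":0,"tz":0,"twist":0,"jaw":0},{"tx":0,"ty":0,"tz":0,"twist":0,"jaw":0}]' 70
python3 -m jog '[{"tx":0,"ty":0,"tz":-0.3,"twist":0,"jaw":0},{"tx":0,"ty":0,"tz":-0.6,"twist":0,"jaw":0},{"tx":0,"ty":0,"tz":-0.8,"twist":0,"jaw":0},{"tx":0,"ty":0,"tz":-0.8,"twist":0,"jaw":0},{"tx":0,"ty":0,"tz":-0.8,"twist":0,"jaw":0},{"tx":0,"ty":0,"tz":-0.7,"twist":0,"jaw":0},{"tx":0,"ty":0,"tz":-0.5,"twist":0,"jaw":0},{"tx":0,"ty":0,"tz":0,"twist":0,"jaw":0},{"tx":0,"ty":0,"tz":0,"twist":0,"jaw":0},{"tx":0,"ty":0,"tz":0,"twist":0,"jaw":0}]'
python3 - <<'E'
from h import *
o=obs();print("tool T",o["eef_rot"].T@o["torque"])
d=get_image("scene");cv2.imwrite("pics/s2.png",cv2.resize(d["pixels"][90:290,200:440],None,fx=3,fy=3))
E
```

```text
clock: 4.97
position: [0.4607, 0.1973, 0.0505]
eef_rot: [[-0.952, -0.307, 0.002], [-0.307, 0.952, 0.001], [-0.002, 0.0, -1.0]]
force: [0.0, -1.3, 5.5]
opening: 0.0548
clock: 5.8
position: [0.4585, 0.1967, 0.1382]
eef_rot: [[-0.952, -0.307, -0.002], [-0.307, 0.952, -0.001], [0.002, -0.0, -1.0]]
force: [-0.1, -0.1, -5.6]
opening: 0.0549
5.8 [0.4585 0.1967 0.1382] F [-0.0791 -0.1292 -5.5501] T [-0.0354  0.0181  0.0416] op 0.05492979696339168
[[-0.9516 -0.3073 -0.0022]
 [-0.3073  0.9516 -0.0011]
 [ 0.0024 -0.0003 -1.    ]]
q [-0.6511  0.2323  0.1838  1.9979 -0.0531  0.9183  1.4434]
tool T [ 0.0282  0.028  -0.0415]
```

View pics/s2.png

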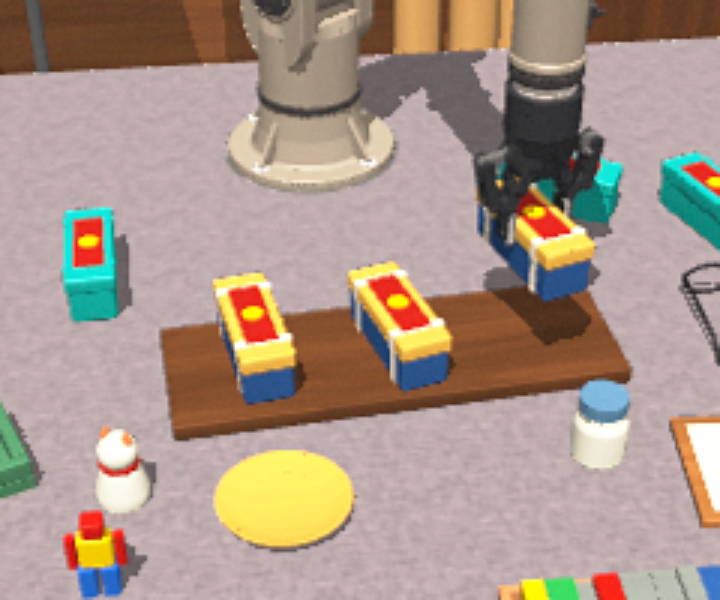

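The tin is clear of the board, seen at about (535,240) and level in the jaws. Next comes an asymmetric shake that throws any loose weight to one end. I'll measure the moment, then mirror the shake.

```bash
cat > meas.py <<'E'
from h import *
T=[];F=[]
for i in range(12):
    get_image("top");o=manip.get_obs();T.append(o["eef_rot"].T@o["torque"]);F.append(o["force"])
T=np.array(T);np.set_printoptions(precision=4,suppress=True)
print("clock",o["clock"],"toolT mean",T.mean(0),"sem",T.std(0)/12**.5,"F",np.mean(F,0),"pos",o["position"],"op",o["opening"])
E
python3 -m jog '[{"tx":-0.2,"ty":0,"tz":0,"twist":0,"jaw":0},{"tx":-0.4,"ty":0,"tz":0,"twist":0,"jaw":0},{"tx":-0.6,"ty":0,"tz":0,"twist":0,"jaw":0},{"tx":-0.8,"ty":0,"tz":0,"twist":0,"jaw":0},{"tx":-1,"ty":0,"tz":0,"twist":0,"jaw":0},{"tx":1,"ty":0,"tz":0,"twist":0,"jaw":0},{"tx":0.8,"ty":0,"tz":0,"twist":0,"jaw":0},{"tx":0.6,"ty":0,"tz":0,"twist":0,"jaw":0},{"tx":0.4,"ty":0,"tz":0,"twist":0,"jaw":0},{"tx":0.2,"ty":0,"tz":0,"twist":0,"jaw":0}]'
python3 -m jog '[{"tx":-0.2,"ty":0,"tz":0,"twist":0,"jaw":0},{"tx":-0.4,"ty":0,"tz":0,"twist":0,"jaw":0},{"tx":-0.6,"ty":0,"tz":0,"twist":0,"jaw":0},{"tx":-0.8,"ty":0,"tz":0,"twist":0,"jaw":0},{"tx":-1,"ty":0,"tz":0,"twist":0,"jaw":0},{"tx":1,"ty":0,"tz":0,"twist":0,"jaw":0},{"tx":0.8,"ty":0,"tz":0,"twist":0,"jaw":0},{"tx":0.6,"ty":0,"tz":0,"twist":0,"jaw":0},{"tx":0.4,"ty":0,"tz":0,"twist":0,"jaw":0},{"tx":0.2,"ty":0,"tz":0,"twist":0,"jaw":0}]'
python3 -m jog '[{"tx":0,"ty":0,"tz":0,"twist":0,"jaw":0},{"tx":0,"ty":0,"tz":0,"twist":0,"jaw":0},{"tx":0,"ty":0,"tz":0,"twist":0,"jaw":0}]'; python3 meas.py
python3 -m jog '[{"tx":0.2,"ty":0,"tz":0,"twist":0,"jaw":0},{"tx":0.4,"ty":0,"tz":0,"twist":0,"jaw":0},{"tx":0.6,"ty":0,"tz":0,"twist":0,"jaw":0},{"tx":0.8,"ty":0,"tz":0,"twist":0,"jaw":0},{"tx":1,"ty":0,"tz":0,"twist":0,"jaw":0},{"tx":-1,"ty":0,"tz":0,"twist":0,"jaw":0},{"tx":-0.8,"ty":0,"tz":0,"twist":0,"jaw":0},{"tx":-0.6,"ty":0,"tz":0,"twist":0,"jaw":0},{"tx":-0.4,"ty":0,"tz":0,"twist":0,"jaw":0},{"tx":-0.2,"ty":0,"tz":0,"twist":0,"jaw":0}]'
python3 -m jog '[{"tx":0.2,"ty":0,"tz":0,"twist":0,"jaw":0},{"tx":0.4,"ty":0,"tz":0,"twist":0,"jaw":0},{"tx":0.6,"ty":0,"tz":0,"twist":0,"jaw":0},{"tx":0.8,"ty":0,"tz":0,"twist":0,"jaw":0},{"tx":1,"ty":0,"tz":0,"twist":0,"jaw":0},{"tx":-1,"ty":0,"tz":0,"twist":0,"jaw":0},{"tx":-0.8,"ty":0,"tz":0,"twist":0,"jaw":0},{"tx":-0.6,"ty":0,"tz":0,"twist":0,"jaw":0},{"tx":-0.4,"ty":0,"tz":0,"twist":0,"jaw":0},{"tx":-0.2,"ty":0,"tz":0,"twist":0,"jaw":0}]'
python3 -m jog '[{"tx":0,"ty":0,"tz":0,"twist":0,"jaw":0},{"tx":0,"ty":0,"tz":0,"twist":0,"jaw":0},{"tx":0,"ty":0,"tz":0,"twist":0,"jaw":0}]'; python3 meas.py
```

```text
clock: 6.68
position: [0.4589, 0.1969, 0.1389]
eef_rot: [[-0.952, -0.307, -0.001], [-0.307, 0.952, -0.0], [0.001, -0.0, -1.0]]
force: [0.4, -0.6, -4.6]
opening: 0.055
clock: 7.52
position: [0.46, 0.1973, 0.1394]
eef_rot: [[-0.952, -0.307, 0.001], [-0.307, 0.952, 0.0], [-0.001, 0.0, -1.0]]
force: [-0.3, -0.3, -5.8]
opening: 0.0546
clock: 7.77
position: [0.4609, 0.1976, 0.1397]
eef_rot: [[-0.952, -0.307, 0.002], [-0.307, 0.952, 0.001], [-0.002, 0.0, -1.0]]
force: [0.2, -0.2, -5.0]
opening: 0.0548
clock 8.3667 toolT mean [-0.0133  0.1081 -0.0038] sem [0.0059 0.0065 0.0072] F [-0.0522 -0.1797 -5.2734] pos [0.4596 0.1971 0.1393] op 0.0548439859984916
clock: 9.2
position: [0.4601, 0.1973, 0.1394]
eef_rot: [[-0.952, -0.307, 0.001], [-0.307, 0.952, 0.0], [-0.001, 0.0, -1.0]]
force: [0.4, 0.4, -5.1]
opening: 0.0551
clock: 10.03
position: [0.4594, 0.1971, 0.1394]
eef_rot: [[-0.952, -0.307, -0.0], [-0.307, 0.952, 0.0], [0.0, 0.0, -1.0]]
force: [-0.6, -0.6, -4.7]
opening: 0.0548
clock: 10.28
position: [0.4585, 0.1967, 0.139]
eef_rot: [[-0.952, -0.307, -0.001], [-0.307, 0.952, -0.0], [0.002, 0.0, -1.0]]
force: [0.1, -0.4, -5.5]
opening: 0.0548
clock 10.8833 toolT mean [ 0.014  -0.0878  0.0136] sem [0.0108 0.008  0.0072] F [-0.0571 -0.2015 -5.2469] pos [0.4596 0.1972 0.1393] op 0.05463470593430867
```

The moment about the width axis went from +0.108 to −0.088 N m. That is a change of 0.196 N m with a sign flip, against noise of about 0.008, so this first tin rattles. The other two can stay untouched. I'll raise it and carry it to the dish.

```bash
python3 -m jog '[{"tx":0,"ty":0,"tz":-0.4,"twist":0,"jaw":0},{"tx":0,"ty":0,"tz":-0.7,"twist":0,"jaw":0},{"tx":0,"ty":-0.2,"tz":-0.5,"twist":0,"jaw":0},{"tx":-0.2,"ty":-0.4,"tz":-0.2,"twist":0,"jaw":0},{"tx":-0.3,"ty":-0.6,"tz":0,"twist":0,"jaw":0},{"tx":-0.3,"ty":-0.8,"tz":0,"twist":0,"jaw":0},{"tx":-0.4,"ty":-0.9,"tz":0,"twist":0,"jaw":0},{"tx":-0.4,"ty":-0.9,"tz":0,"twist":0,"jaw":0},{"tx":-0.4,"ty":-0.9,"tz":0,"twist":0,"jaw":0},{"tx":-0.4,"ty":-0.9,"tz":0,"twist":0,"jaw":0}]'
python3 -m jog '[{"tx":-0.4,"ty":-0.9,"tz":0,"twist":0,"jaw":0},{"tx":-0.4,"ty":-0.9,"tz":0,"twist":0,"jaw":0},{"tx":-0.4,"ty":-0.9,"tz":0,"twist":0,"jaw":0},{"tx":-0.4,"ty":-0.9,"tz":0,"twist":0,"jaw":0},{"tx":-0.3,"ty":-0.8,"tz":0,"twist":0,"jaw":0},{"tx":-0.3,"ty":-0.6,"tz":0,"twist":0,"jaw":0},{"tx":-0.2,"ty":-0.4,"tz":0,"twist":0,"jaw":0},{"tx":0,"ty":-0.2,"tz":0,"twist":0,"jaw":0},{"tx":0,"ty":0,"tz":0,"twist":0,"jaw":0}]'
python3 -c "
from h import *
go(.684,-.078,.18)"
```

```text
clock: 11.72
position: [0.5407, 0.1035, 0.1755]
eef_rot: [[-0.952, -0.307, 0.0], [-0.307, 0.952, -0.0], [-0.0, -0.0, -1.0]]
force: [0.3, -0.1, -4.8]
opening: 0.0549
clock: 12.47
position: [0.6198, 0.0125, 0.1751]
eef_rot: [[-0.952, -0.306, -0.001], [-0.306, 0.952, -0.0], [0.001, -0.0, -1.0]]
force: [-1.4, -0.6, -5.7]
opening: 0.0545
12.4667 [0.6198 0.0125 0.1751] F [-1.3904 -0.6403 -5.6886] T [-0.0052 -0.0707  0.0262] op 0.05446102886976805
[[-0.952  -0.3061 -0.0006]
 [-0.3061  0.952  -0.0004]
 [ 0.0007 -0.0002 -1.    ]]
q [-0.3172  0.4054  0.2999  1.6826 -0.1325  1.0741  1.9051]
units [-1.6713 -5.288  -0.2439] yaw -2.8305419075919405
```

```bash
python3 -m jog '[{"tx":-0.1,"ty":-0.3,"tz":0,"twist":0,"jaw":0},{"tx":-0.2,"ty":-0.5,"tz":0,"twist":0,"jaw":0},{"tx":-0.2,"ty":-0.7,"tz":0,"twist":0,"jaw":0},{"tx":-0.2,"ty":-0.8,"tz":0,"twist":0,"jaw":0},{"tx":-0.2,"ty":-0.8,"tz":0,"twist":0,"jaw":0},{"tx":-0.2,"ty":-0.7,"tz":0,"twist":0,"jaw":0},{"tx":-0.2,"ty":-0.6,"tz":0,"twist":0,"jaw":0},{"tx":-0.2,"ty":-0.4,"tz":0,"twist":0,"jaw":0},{"tx":-0.1,"ty":-0.2,"tz":0,"twist":0,"jaw":0},{"tx":0,"ty":0,"tz":0,"twist":0,"jaw":0}]'
python3 -c "
from h import *
go(.684,-.078,.18)"
```

```text
clock: 13.3
position: [0.6816, -0.0729, 0.1751]
eef_rot: [[-0.952, -0.306, 0.0], [-0.306, 0.952, -0.0], [-0.0, -0.0, -1.0]]
force: [-0.5, -1.0, -4.4]
opening: 0.0548
13.3 [ 0.6816 -0.0729  0.1751] F [-0.4613 -0.9615 -4.4052] T [ 0.038  -0.0626 -0.0007] op 0.054807401799223256
[[-0.952  -0.3062  0.0002]
 [-0.3062  0.952  -0.0003]
 [-0.0001 -0.0003 -1.    ]]
q [-0.1711  0.5219  0.3127  1.5117 -0.1698  1.1345  2.0564]
units [-0.0337 -0.2798 -0.2462] yaw -2.830432921326259
```

```bash
python3 -m jog '[{"tx":0,"ty":-0.2,"tz":0.4,"twist":0,"jaw":0},{"tx":0,"ty":0,"tz":0.5,"twist":0,"jaw":0},{"tx":0,"ty":0,"tz":0.3,"twist":0,"jaw":0},{"tx":0,"ty":0,"tz":0,"twist":0,"jaw":0},{"tx":0,"ty":0,"tz":0,"twist":0,"jaw":0},{"tx":0,"ty":0,"tz":0,"twist":0,"jaw":0},{"tx":0,"ty":0,"tz":0,"twist":0,"jaw":0},{"tx":0,"ty":0,"tz":0,"twist":0,"jaw":0},{"tx":0,"ty":0,"tz":0,"twist":0,"jaw":0}]'
python3 meas.py
python3 - <<'E'
from h import *
print(np.abs(obs()["joint_vel"]).max())
d=get_image("top");cv2.imwrite("pics/t3.png",d["pixels"])
d=get_image("scene");cv2.imwrite("pics/s3.png",cv2.resize(d["pixels"][110:310,180:440],None,fx=3,fy=3))
E
```

```text
clock: 14.05
position: [0.6825, -0.0756, 0.1518]
eef_rot: [[-0.952, -0.307, 0.001], [-0.307, 0.952, 0.0], [-0.001, -0.0, -1.0]]
force: [-0.6, 0.4, -5.5]
opening: 0.0549
clock 14.65 toolT mean [ 0.0134 -0.0789 -0.0001] sem [0.0059 0.0083 0.0063] F [ 0.1305  0.1158 -5.3458] pos [ 0.6822 -0.0757  0.1513] op 0.05507899676526176
14.65 [ 0.6822 -0.0757  0.1513] F [ 0.7825 -0.0734 -5.1487] T [ 0.0034 -0.0649 -0.0391] op 0.05507899676526176
[[-0.9516 -0.3072  0.    ]
 [-0.3072  0.9516  0.0001]
 [-0.      0.0001 -1.    ]]
q [-0.1633  0.5441  0.3076  1.5324 -0.1775  1.0927  2.0675]
0.001653207830885482
```

View pics/t3.png

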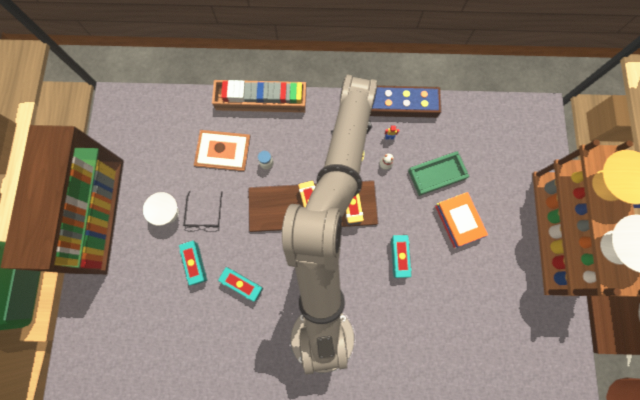

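View pics/s3.png

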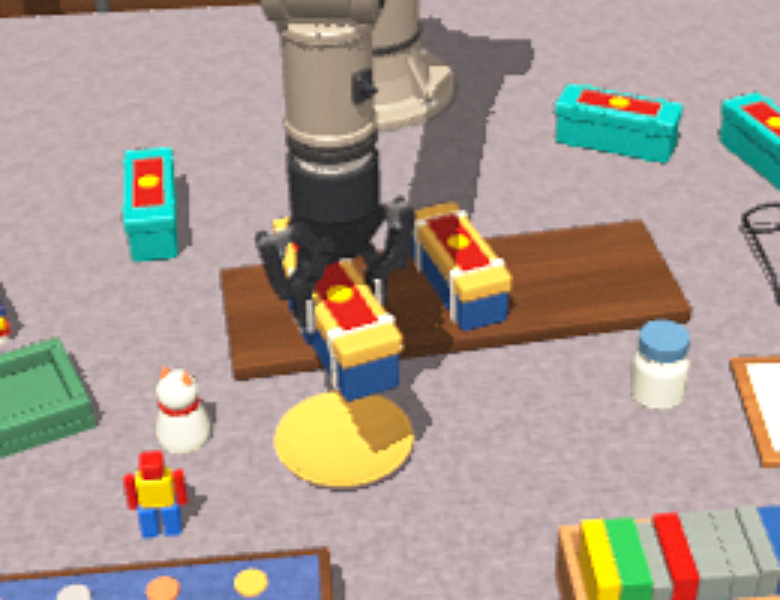

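The scene view shows the held tin over the dish, with its dot at (340,293) and the dish at (343,438). The second tin is in place with its dot at (458,242). Everything else looks undisturbed. I'll check the numbers, including the pitch from the lid ends.

Run:
```python
from h import *
d=get_image("scene")
P=lambda u,v,z:ray(d,(u+.5)/3-.5+180,(v+.5)/3-.5+110,z)
print("held dot",P(340,293,.182),"tin2",P(458,242,.08),"dish",P(343,438,.016))
# predicted far lid end edge midpoint if level
R=d["orientation"];K=d["camera_matrix"]
c=np.array([.6822,-.0757,.182]);a=np.array([.9516,.3072,0]);w=np.array([-.3072,.9516,0])
for p in [c,c+.075*a+.028*w,c+.075*a-.028*w,c+.075*a+.026*w-[0,0,.06]]:
    q=K@(R.T@(p-d["eye"]));q=q[:2]/q[2];print((q-[180,110]+.5)*3-.5)
cv2.imwrite("pics/s4.png",cv2.resize(d["pixels"][180:260,250:330],None,fx=7,fy=7,interpolation=cv2.INTER_CUBIC))
```

```text
held dot [ 0.67960059 -0.07479631  0.182     ] tin2 [0.47430776 0.0560618  0.08      ] dish [ 0.68608596 -0.07934762  0.016     ]
[339.1426485  294.88978035]
[403.15466098 336.28559946]
[340.66215989 354.27514428]
[402.06004737 390.86747751]
```

View pics/s4.png

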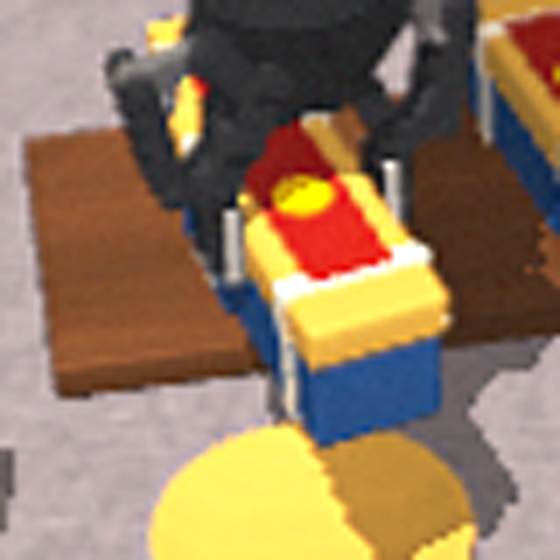

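The predicted level lid corners, (451,296) and (305,336), match the seen ones at about (447,297) and (297,330). The tin is level, centred within about 8 mm, with its underside about 0.12 m up. Handing in.

```bash
python3 -c "
from h import *
obs();print(order.sign_off())"
```

```text
14.8 [ 0.6822 -0.0757  0.1513] F [-0.3716 -0.4091 -4.8683] T [ 0.0072 -0.0559 -0.0124] op 0.054991026812964625
[[-0.9516 -0.3072  0.0001]
 [-0.3072  0.9516  0.0001]
 [-0.0001  0.0001 -1.    ]]
q [-0.1633  0.5441  0.3075  1.5323 -0.1775  1.0927  2.0675]
the job is handed in; nothing more can be done
None
```

The first tin I tried was the rattling one, and I handed the job in at 14.8 s while holding it still over the brass dish. It was the leftmost tin as seen from the robot.

**Finding it:** I lifted it and shook it end to end, first one way and then the other. The moment about its width swung from +0.108 to −0.088 N m, with noise of about 0.008 N m. That swing of 0.196 N m with a change of sign fits a loose weight. I did not pick up the other two, since only one tin rattles.

**Last checks:**
- **Position:** the tin is within about 8 mm of the dish centre, with its underside about 0.12 m above the counter.
- **Level and still:** the lid corners in the camera picture match a level tin to about 10 pixels in a 7× enlarged crop. Joint speeds were about 0.002 rad/s.
- **Grip:** the set grip force is 70 N, and the finger opening stayed steady at 55 mm.
- **Other goods:** the middle tin measures where it was at the start, and the bystanders look unmoved. The third tin was partly hidden by the gripper, so I did not measure it again.

No check failed. The two cameras' position estimates differed by 2–3 mm.

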